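Find the loose tin lid by touch and press it home

ROBOT

A 7-joint arm with a two-finger parallel gripper is mounted at the origin on the work surface. World frame = base frame: x ahead of the robot, y to its left, z up, the work surface at z = 0. Lengths are in m, angles in rad, forces in N, time in s.
With the tool pointing down it reaches from about 0.4 to 0.85 m from the base axis. Payload 4.5 kg.
Tool frame: the origin (TCP) lies at the very end of the fingers, on their centre line; the grasp point (between the pads) lies 19 mm behind it; z points along the fingers, y is the line along which they close (so a half turn about z gives the same grasp; the last joint's range is limited). The gripper opens to 85 mm and grips with 20 to 120 N. Pads are 22 mm wide; open, the fingers measure 114 mm over their backs; the gripper's body (76 mm by 85 mm) begins 54 mm behind the grasp point. The pads swing forward as they close: fully open they stand 13 mm farther back than shut.
Start: joints at [-1.247, 0.689, -0.195, 1.565, 0.157, 0.902, -0.215], TCP at [0.179, 0.599, 0.231] pointing down, gripper open.
Joint ranges: [-3.01, 3.01], [-0.46, 2.08], [-1.47, 1.51], [0.13, 2.56], [-1, 4.14], [0.04, 2.09], [-2.66, 2.66]. Speed limits (rad/s): [2.57, 2.57, 3.14, 3.14, 3.14, 3.14, 3.14].

INTERFACE

Orientations are given as a 3x3 rotation matrix whose columns are the frame's x, y, z axes.
In Python, from rig import ctrl gives the robot as it stands.
- The arm moves only by the shell command python3 -m inch 'ROWS'. ROWS is JSON, a list that holds one entry, the list of rows, each a list of 5 numbers: the shift along the tool's x, y, z in units of 30 mm (1.0 is 30 mm), then the turn about the tool's z in units of 5 degrees (1.0 is 5 degrees), then the opening in per cent of the stroke, from 0 (shut) to 100 (fully open). In form: [[[tx, ty, tz, spin, hand], ...]]. A call has 1 to 8 rows; each row is the pose to reach, as a shift and turn from the pose commanded when the call began, along the tool's axes at that moment; what a row does not reach only later rows make up. A row lasts 1/12 s, in which the tool goes at most 41.7 mm and 7.16 degrees, less where a joint would pass 70% of its speed; a pose out of reach is approached as far as the arm can. A call with a gripper value outside its range is refused whole. The fingers move at their own pace and stop on an object; the grip force is fixed at half the most. Time passes only in rows, so rows that repeat a pose let the fingers close. It gives the time, the measured TCP pose, the force and the opening at its end, in the units of the state.
- ctrl.sense(): the state, without advancing time (a new reading comes with each control period).
- ctrl.grab_frame(name): name is "scene" or "side" or "wrist"; returns (picture, depth): 400x640x3 uint8, blue, green, red; 400x640 float32, m along the optical axis (not along the pixel's ray), 0 where there is no reading.
- ctrl.camera_params(name): a dict with "mtx" (3x3 intrinsics, pixels), "dist" ([k1, k2, p1, p2, k3] as OpenCV has them; the pictures are not rectified), "R" (3x3) and "t" (3): a world point X has camera coordinates R X + t. Camera axes: x right, y down, z forward; pixel columns grow to the right and rows downward; lengths in m; the calibration is good to about 2 mm. A picture is of the moment at which its call begins: read the wrist's pose just before it. camera_params takes no time and is no camera call; for the wrist camera it gives the pose at the moment of the call.
- ctrl.job_done(): hands the job in, once; it reports no verdict.
The state is a dict: "time": time; "joint_positions": joint angles; "qd": joint speeds; "effort": joint torques, N m; "ee_pos": TCP position; "tcp_rot": TCP orientation; "contact_force": force on the tool from outside, world axes, zero at the start; "torque": the same for the moment, N m; "opening": finger opening in m.
Only numpy, scipy, OpenCV 4.12 (cv2) and the standard library are available. Lean on these libraries where they do the work, as an engineer would, in place of code of your own. Each camera call takes 0.05 s, during which the arm holds its last target. There are 200 camera calls.

TASK

One of the four lacquer tins in the plywood block was not closed properly. With the closed fingertips press lightly near the edge of each lid until you find the one that rocks, then press that lid down in its middle until it is fully home and level. Only touch the lids: do not lift any, do not dent them by leaning on them very hard, leave the mug, bottle and spatula as they are, and take the hand away at the end.

Things in the scene. Friction and masses are not known exactly. Their poses are not given: they have to be found in the camera images.
- lid_a: One of four identical tinplate slip lids, 72 mm across, flat top, 16 mm skirt. Origin: centre of the top, z up. One of the four is loose: 3 mm off its seat, level. A few N near its edge tip it about 0.09 rad, till that edge meets the rim; it stays tipped. In the middle it resists 10 N (16 N at 12 mm off centre), then slides 3 mm down and stops level on the rim, and stays. Tight lids are rigid.
- lid_b: One of four identical tinplate slip lids, 72 mm across, flat top, 16 mm skirt. Origin: centre of the top, z up. One of the four is loose: 3 mm off its seat, level. A few N near its edge tip it about 0.09 rad, till that edge meets the rim; it stays tipped. In the middle it resists 10 N (16 N at 12 mm off centre), then slides 3 mm down and stops level on the rim, and stays. Tight lids are rigid.
- lid_c: One of four identical tinplate slip lids, 72 mm across, flat top, 16 mm skirt. Origin: centre of the top, z up. One of the four is loose: 3 mm off its seat, level. A few N near its edge tip it about 0.09 rad, till that edge meets the rim; it stays tipped. In the middle it resists 10 N (16 N at 12 mm off centre), then slides 3 mm down and stops level on the rim, and stays. Tight lids are rigid.
- lid_d: One of four identical tinplate slip lids, 72 mm across, flat top, 16 mm skirt. Origin: centre of the top, z up. One of the four is loose: 3 mm off its seat, level. A few N near its edge tip it about 0.09 rad, till that edge meets the rim; it stays tipped. In the middle it resists 10 N (16 N at 12 mm off centre), then slides 3 mm down and stops level on the rim, and stays. Tight lids are rigid.
- rack: Plywood block fixed on the bench, 110 x 390 x 45 mm; origin: centre of its underside, z up. Four tins, 68 mm across, stand firmly in it; the lids' centres lie at x = 0, y = -138, -46, 46 and 138 mm in its frame, in any order. The seats were bored by hand to unequal depths: all lid tops, the loose one's too, start 85 to 89 mm above the bench, so height does not tell which is loose.
- mug: Loose white mug, 80 mm across, 85 mm high, on the bench beyond the block. Origin: centre of its underside. Leave alone.
- bottle: Loose amber bottle, 52 mm across, 140 mm high, upright on the bench beyond the block. Origin: centre of its underside. Leave alone.
- spatula: Loose mixing spatula, 200 mm long, lying flat on the bench on the robot's side of the block. Origin: at its middle, on the bench. Leave alone.

How it is judged:
On the way, in this order (a step that is already met when the one before it is completed fails the run):
1. The loose lid is found: it rocks (tips by more than 0.05 rad) under a press near its edge (angle between any of lid_a, lid_b, lid_c, lid_d's own z axis and vertical above 0.05 rad), for 0.05 s.
2. That lid is pressed down onto its seat (((distance of lid_a from where it was at the start of the episode above 0.0022 m and z of lid_a in the frame of rack below 0.0868 m) or (distance of lid_b from where it was at the start of the episode above 0.0022 m and z of lid_b in the frame of rack below 0.0868 m) or (distance of lid_c from where it was at the start of the episode above 0.0022 m and z of lid_c in the frame of rack below 0.0868 m) or (distance of lid_d from where it was at the start of the episode above 0.0022 m and z of lid_d in the frame of rack below 0.0868 m)) and angle between each of lid_a, lid_b, lid_c, lid_d's own z axis and vertical below 0.03 rad), for 0.1 s.
At the end, for the whole second after the job is handed in: The loose lid has gone down by more than 2.2 mm of its 3 mm, all four lids are level within 0.03 rad and at rest (all of step 2 and linear speed of each of lid_a, lid_b, lid_c, lid_d below 0.01 m/s); the robot touches nothing.
It fails at once if A lid was lifted (its top rose more than 3 mm above the highest that a lid starts) (z of any of lid_a, lid_b, lid_c, lid_d in the frame of rack above 0.092 m).
It fails at once if A lid was pressed so hard that it dents (more than 60 N) (contact force between the fingers and lid_a above 60 N or contact force between the fingers and lid_b above 60 N or contact force between the fingers and lid_c above 60 N or contact force between the fingers and lid_d above 60 N).
It fails at once if The mug, bottle or spatula was moved (more than 25 mm) or lifted (distance of any of mug, bottle, spatula from where it was at the start of the episode above 0.025 m).
It fails at once if The mug or bottle was tipped (angle between any of mug, bottle's own z axis and vertical above 0.3 rad).
It also fails if it takes over 45 s, if anything falls off the work surface, if the arm or the gripper's body presses on something with over 40 N, if the wrist force passes 120 N, or if a joint passes its speed limit or range.

## Working session

There is one attempt and no reset: what is moved stays moved. The work goes in short steps, Python scripts to look and compute and a shell command to move; the robot and the scene stay as the last step left them, time stands still between calls to the robot, and variables do not carry over. Pictures are saved under pics/ and viewed, on a budget of 10 in all, crops included, one or two more only if the job needs it, and the job is handed in when it is done.

```bash
mkdir -p pics; ls
python3 - <<'E'
from rig import ctrl
import cv2,numpy as np
s=ctrl.sense(); print(s['time'],s['ee_pos'],np.round(s['tcp_rot'],3).tolist(),s['contact_force'],s['opening'])
im={}
for n in('scene','side'):
    p,d=ctrl.grab_frame(n); c=ctrl.camera_params(n); np.savez('%s.npz'%n,p=p,d=d,**c); cv2.imwrite('pics/%s.png'%n,p)
E
```

```text
pics
0.0 [0.17843662 0.598297   0.23045226] [[-0.958, 0.286, -0.0], [0.286, 0.958, -0.002], [-0.0, -0.002, -1.0]] [ 0.09961693 -0.32999768  0.12559769] 0.0856245069794796
```

View pics/scene.png

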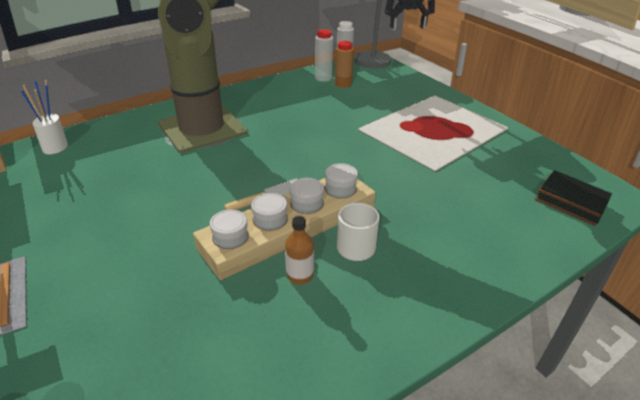

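The scene view shows four lids, centred near pixels (229,221), (269,206), (306,190) and (341,175). The bottle (300,255) and mug (357,232) are beyond the block. I'll locate the lids from the depth.

Run:
```python
import numpy as np,cv2
for n,box in(('scene',(190,150,390,290)),('side',(0,0,640,400))):
    f=np.load(n+'.npz'); d=f['d']; v,u=np.mgrid[:400,:640]
    q=cv2.undistortPoints(np.stack([u,v],-1).reshape(-1,1,2).astype(float),f['mtx'],f['dist'])[:,0]
    X=(np.c_[q,np.ones(len(q))]*d.reshape(-1,1)-f['t'].ravel())@f['R']
    X=X.reshape(400,640,3)
    x0,y0,x1,y1=box
    m=(d>0)&(u>x0)&(u<x1)&(v>y0)&(v<y1)&(X[...,2]>.079)&(X[...,2]<.095)&(np.hypot(X[...,0],X[...,1])<.95)&(np.hypot(X[...,0],X[...,1])>.3)
    k,l,st,c=cv2.connectedComponentsWithStats(m.astype(np.uint8),connectivity=4)
    for i in range(1,k):
        if st[i,4]>60:
            P=X[l==i]; (cx,cy),(w,h),a=cv2.minAreaRect(P[:,:2].astype(np.float32)); r=cv2.minEnclosingCircle(P[:,:2].astype(np.float32))
            print(n,st[i],np.round(P.mean(0),4),'med z',np.median(P[:,2]).round(4),'rect',np.round([cx,cy,w,h],3),'circ',np.round([*r[0],r[1]],4))
```

```text
scene [325 164  33  22 561] [0.5161 0.1337 0.0865] med z 0.0869 rect [0.513 0.136 0.072 0.071] circ [0.5117 0.1368 0.0379]
scene [290 178  34  23 608] [0.5218 0.0429 0.0853] med z 0.0856 rect [0.519 0.045 0.07  0.071] circ [0.5172 0.0435 0.0386]
scene [251 194  36  24 676] [ 0.5274 -0.0484  0.084 ] med z 0.0842 rect [ 0.526 -0.047  0.071  0.071] circ [ 0.5246 -0.0462  0.0377]
scene [338 203  41  29 285] [0.649  0.0846 0.0823] med z 0.0825 rect [0.648 0.085 0.08  0.08 ] circ [0.6488 0.0872 0.0423]
scene [210 210  37  26 730] [ 0.5341 -0.1395  0.084 ] med z 0.0842 rect [ 0.531 -0.139  0.07   0.069] circ [ 0.531  -0.1379  0.0372]
scene [285 238  29  17 266] [ 0.6691 -0.0609  0.0877] med z 0.0882 rect [ 0.664 -0.057  0.051  0.034] circ [ 0.6566 -0.0535  0.0257]
side [240 162  38  27 833] [0.5083 0.1348 0.0877] med z 0.0883 rect [0.509 0.14  0.07  0.07 ] circ [0.5097 0.1394 0.037 ]
side [315 163  43  29 337] [0.6445 0.0865 0.083 ] med z 0.0834 rect [0.645 0.088 0.079 0.079] circ [0.6446 0.0884 0.0411]
side [ 254  190   42   32 1020] [0.5145 0.0443 0.0865] med z 0.0869 rect [0.515 0.048 0.07  0.071] circ [0.5153 0.0484 0.0368]
side [357 215  31  22 324] [ 0.6455 -0.0642  0.088 ] med z 0.0885 rect [ 0.648 -0.058  0.032  0.051] circ [ 0.6524 -0.0515  0.0256]
side [ 272  224   46   36 1294] [ 0.5208 -0.0465  0.0851] med z 0.0854 rect [ 0.522 -0.043  0.071  0.071] circ [ 0.5221 -0.0434  0.0366]
side [ 293  265   50   43 1669] [ 0.527  -0.1373  0.084 ] med z 0.0841 rect [ 0.528 -0.135  0.071  0.07 ] circ [ 0.5281 -0.1344  0.0364]
```

View pics/side.png

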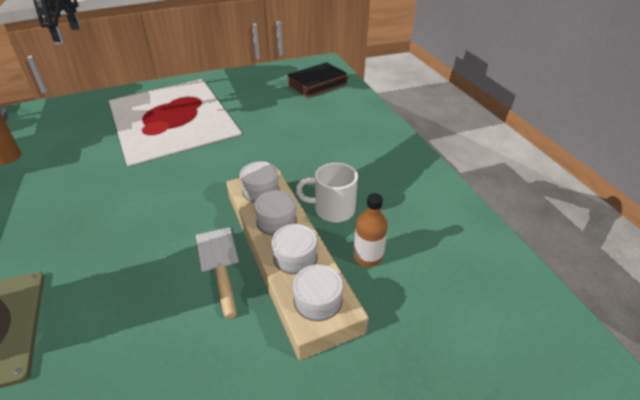

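```bash
python3 -m inch '[[[-3.5,-2.9,0,0,0],[-7,-5.75,0,0,0],[-7,-5.75,0,0,0],[-7,-5.75,0,0,0],[-10.5,-8.6,0,0,0],[-10.5,-8.6,0,0,0],[-14,-11.5,0,0,0],[-14,-11.5,0,0,0]]]'
```

```text
time: 0.77
ee_pos: [0.3657, 0.3207, 0.2311]
tcp_rot: [[-0.958, 0.285, -0.0], [0.285, 0.958, -0.0], [0.0, -0.0, -1.0]]
contact_force: [1.2, -0.2, 0.2]
opening: 0.0002
```

```bash
python3 -m inch '[[[0,0,0,0,0],[0,0,0,0,0]]]'
```

```text
time: 0.93
ee_pos: [0.3669, 0.3195, 0.231]
tcp_rot: [[-0.956, 0.292, 0.0], [0.292, 0.956, -0.002], [-0.001, -0.002, -1.0]]
contact_force: [-0.1, 0.7, 0.6]
opening: 0.0001
```

```bash
python3 -m inch '[[[-5.33,-4.4,0,0,0],[-5.33,-4.4,0,0,0],[-5.33,-4.4,0,0,0],[-5.33,-4.4,0,0,0],[-5.33,-4.4,0,0,0],[-5.33,-4.4,0,0,0],[-5.33,-4.4,0,0,0],[-5.33,-4.4,0,0,0]]]'; python3 -m inch '[[[0,0,1.3,0,0],[0,0,2.6,0,0],[0,0,3.5,0,0],[0,0,4,0,0],[0,0,4.3,0,0],[0,0,4.3,0,0],[0,0,4.3,0,0]]]'
```

```text
time: 1.6
ee_pos: [0.4799, 0.1524, 0.2311]
tcp_rot: [[-0.959, 0.284, -0.001], [0.284, 0.959, 0.001], [0.001, 0.001, -1.0]]
contact_force: [0.4, 0.1, -0.7]
opening: -0.0002
time: 2.18
ee_pos: [0.4802, 0.1523, 0.1026]
tcp_rot: [[-0.959, 0.283, 0.0], [0.283, 0.959, 0.001], [0.0, 0.001, -1.0]]
contact_force: [-0.7, -0.8, -0.1]
opening: -0.0
```

```bash
python3 -m inch '[[[-0.1,-0.14,0.2,0,0],[-0.1,-0.14,0.35,0,0],[-0.1,-0.14,0.4,0,0],[-0.1,-0.14,0.43,0,0],[-0.1,-0.14,0.46,0,0],[-0.1,-0.14,0.48,0,0],[-0.1,-0.14,0.5,0,0],[-0.1,-0.14,0.5,0,0]]]'
```

```text
time: 2.85
ee_pos: [0.4825, 0.1456, 0.0874]
tcp_rot: [[-0.958, 0.286, 0.001], [0.286, 0.958, 0.0], [-0.0, 0.0, -1.0]]
contact_force: [0.5, -0.6, 1.9]
opening: 0.0001
```

Contact is at about z = 0.087. I'll go down in small steps and watch the force.

```bash
for i in 1; do python3 -m inch '[[[0,0,0.03,0,0],[0,0,0.03,0,0]]]'; python3 -m inch '[[[0,0,0.03,0,0],[0,0,0.03,0,0]]]'; done
```

```text
time: 3.02
ee_pos: [0.4826, 0.1456, 0.0868]
tcp_rot: [[-0.958, 0.286, 0.001], [0.286, 0.958, 0.0], [-0.001, 0.0, -1.0]]
contact_force: [0.1, -0.5, 5.9]
opening: -0.0002
time: 3.18
ee_pos: [0.4826, 0.1456, 0.0864]
tcp_rot: [[-0.958, 0.286, 0.001], [0.286, 0.958, 0.0], [-0.001, 0.0, -1.0]]
contact_force: [-1.6, -0.6, 11.8]
opening: -0.0001
```

L1 is rigid: 12 N with almost no sink. Next lid.

```bash
python3 -m inch '[[[0,0,-0.6,0,0],[-0.53,-1.43,-0.6,0,0],[-1.065,-2.865,-0.6,0,0],[-1.065,-2.865,-0.6,0,0],[-1.065,-2.865,-0.6,0,0],[-1.065,-2.865,-0.25,0,0],[-1.065,-2.865,-0.1,0,0],[-1.065,-2.865,-0.1,0,0]]]';  python3 -m inch '[[[0,0,0.03,0,0],[0,0,0.06,0,0],[0,0,0.06,0,0]]]'; python3 -m inch '[[[0,0,0.03,0,0],[0,0,0.03,0,0]]]'
```

```text
time: 3.85
ee_pos: [0.4879, 0.0554, 0.0879]
tcp_rot: [[-0.959, 0.284, -0.001], [0.284, 0.959, 0.001], [0.001, 0.0, -1.0]]
contact_force: [0.4, 0.2, -0.0]
opening: -0.0002
time: 4.1
ee_pos: [0.488, 0.0556, 0.0876]
tcp_rot: [[-0.959, 0.284, 0.0], [0.284, 0.959, 0.001], [-0.0, 0.001, -1.0]]
contact_force: [-2.1, -0.5, 13.0]
opening: 0.0002
time: 4.27
ee_pos: [0.488, 0.0555, 0.0875]
tcp_rot: [[-0.959, 0.284, 0.001], [0.284, 0.959, 0.0], [-0.001, 0.001, -1.0]]
contact_force: [-3.9, -0.0, 21.5]
opening: -0.0
```

L2 is rigid too.

```bash
python3 -m inch '[[[0,0,-0.6,0,0],[-0.55,-1.43,-0.6,0,0],[-1.1,-2.855,-0.6,0,0],[-1.1,-2.855,-0.6,0,0],[-1.1,-2.855,-0.6,0,0],[-1.1,-2.855,-0.25,0,0],[-1.1,-2.855,-0.1,0,0],[-1.1,-2.855,-0.1,0,0]]]';  python3 -m inch '[[[0,0,0.03,0,0],[0,0,0.06,0,0],[0,0,0.06,0,0]]]'; python3 -m inch '[[[0,0,0.03,0,0],[0,0,0.03,0,0]]]'
```

```text
time: 4.93
ee_pos: [0.4947, -0.0356, 0.0878]
tcp_rot: [[-0.959, 0.283, -0.002], [0.283, 0.959, 0.001], [0.002, 0.0, -1.0]]
contact_force: [0.1, -0.6, 0.0]
opening: -0.0001
time: 5.18
ee_pos: [0.4955, -0.0367, 0.0871]
tcp_rot: [[-0.959, 0.285, 0.0], [0.285, 0.959, 0.0], [-0.0, 0.0, -1.0]]
contact_force: [-0.8, 1.0, -0.0]
opening: 0.0001
time: 5.35
ee_pos: [0.4956, -0.0371, 0.0862]
tcp_rot: [[-0.958, 0.285, 0.0], [0.285, 0.958, 0.0], [-0.0, 0.0, -1.0]]
contact_force: [1.2, 0.0, -0.9]
opening: 0.0
```

```bash
for i in 1; do python3 -m inch '[[[0,0,0.03,0,0],[0,0,0.03,0,0]]]'; python3 -m inch '[[[0,0,0.03,0,0],[0,0,0.03,0,0]]]';  python3 -m inch '[[[0,0,0.03,0,0],[0,0,0.03,0,0]]]'; done
```

```text
time: 5.52
ee_pos: [0.4956, -0.0372, 0.0862]
tcp_rot: [[-0.958, 0.286, 0.001], [0.286, 0.958, -0.0], [-0.001, 0.0, -1.0]]
contact_force: [-1.4, -0.1, 10.8]
opening: 0.0004
time: 5.68
ee_pos: [0.4957, -0.0372, 0.0861]
tcp_rot: [[-0.958, 0.285, 0.002], [0.285, 0.958, -0.0], [-0.002, 0.0, -1.0]]
contact_force: [-3.7, 0.3, 19.4]
opening: -0.0
time: 5.85
ee_pos: [0.4956, -0.0372, 0.0861]
tcp_rot: [[-0.958, 0.285, 0.002], [0.285, 0.958, -0.001], [-0.002, -0.0, -1.0]]
contact_force: [-4.8, 1.2, 30.5]
opening: -0.0002
```

L3 is rigid. L1 felt somewhat softer, so I'll check L4 first.

```bash
python3 -m inch '[[[0,0,-0.6,0,0],[-0.53,-1.44,-0.6,0,0],[-1.05,-2.885,-0.6,0,0],[-1.05,-2.885,-0.6,0,0],[-1.05,-2.885,-0.6,0,0],[-1.05,-2.885,-0.3,0,0],[-1.05,-2.885,-0.16,0,0],[-1.05,-2.885,-0.16,0,0]]]';  python3 -m inch '[[[0,0,0.03,0,0],[0,0,0.03,0,0]]]'; python3 -m inch '[[[0,0,0.03,0,0],[0,0,0.03,0,0]]]'; python3 -m inch '[[[0,0,0.03,0,0],[0,0,0.03,0,0]]]'; python3 -m inch '[[[0,0,0.03,0,0],[0,0,0.03,0,0]]]'
```

```text
time: 6.52
ee_pos: [0.5001, -0.1273, 0.0869]
tcp_rot: [[-0.959, 0.283, -0.002], [0.283, 0.959, 0.002], [0.003, 0.001, -1.0]]
contact_force: [0.8, 0.3, -0.3]
opening: 0.0001
time: 6.68
ee_pos: [0.5008, -0.128, 0.087]
tcp_rot: [[-0.959, 0.284, -0.001], [0.284, 0.959, 0.001], [0.001, 0.0, -1.0]]
contact_force: [0.2, -0.6, 0.7]
opening: -0.0001
time: 6.85
ee_pos: [0.501, -0.1289, 0.0863]
tcp_rot: [[-0.959, 0.285, 0.0], [0.285, 0.959, 0.0], [0.0, 0.0, -1.0]]
contact_force: [-0.6, 0.4, -1.0]
opening: 0.0
time: 7.02
ee_pos: [0.5009, -0.1293, 0.0855]
tcp_rot: [[-0.958, 0.286, 0.0], [0.286, 0.958, 0.0], [-0.0, 0.0, -1.0]]
contact_force: [-1.3, -0.6, -0.3]
opening: 0.0002
time: 7.18
ee_pos: [0.501, -0.1293, 0.0851]
tcp_rot: [[-0.958, 0.286, 0.001], [0.286, 0.958, -0.0], [-0.001, -0.0, -1.0]]
contact_force: [-1.2, 0.1, 5.6]
opening: 0.0002
```

```bash
python3 -m inch '[[[0,0,0.03,0,0],[0,0,0.03,0,0]]]'; python3 -m inch '[[[0,0,0.03,0,0],[0,0,0.03,0,0]]]'
```

```text
time: 7.35
ee_pos: [0.501, -0.1293, 0.0851]
tcp_rot: [[-0.958, 0.286, 0.001], [0.286, 0.958, -0.001], [-0.001, -0.0, -1.0]]
contact_force: [-2.1, 0.4, 14.6]
opening: 0.0002
time: 7.52
ee_pos: [0.501, -0.1294, 0.085]
tcp_rot: [[-0.958, 0.286, 0.001], [0.286, 0.958, -0.001], [-0.002, -0.001, -1.0]]
contact_force: [-5.0, 1.4, 23.5]
opening: 0.0001
```

L4 is rigid, so L1 must be the loose one: it sank under 2–6 N, starting about 1 mm below its seen height. I'm going back to L1 and measuring its tilt on the way.

```bash
python3 -m inch '[[[0,0,-0.8,0,0],[1.0,2.7,-0.8,0,0],[2.1,5.7,-0.8,0,0],[3.21,8.6,-0.8,0,0],[3.21,8.6,-0.8,0,0],[3.21,8.6,-0.8,0,0],[3.21,8.6,-0.8,0,0],[3.21,8.6,-0.8,0,0]]]'
python3 - <<'E'
from rig import ctrl
import numpy as np,cv2
s=ctrl.sense();print(s['time'],s['ee_pos'])
C=np.array([[.511,.138],[.517,.0465],[.524,-.045],[.5295,-.137]])
for n in('scene','side'):
    p,d=ctrl.grab_frame(n);f=ctrl.camera_params(n);cv2.imwrite(f'pics/{n}2.png',p);v,u=np.mgrid[:400,:640]
    q=cv2.undistortPoints(np.stack([u,v],-1).reshape(-1,1,2).astype(float),np.array(f['mtx']),np.array(f['dist']))[:,0]
    X=(np.c_[q,np.ones(len(q))]*d.reshape(-1,1)-np.ravel(f['t']))@np.array(f['R'])
    for i,c in enumerate(C):
        r=X[:,:2]-c; m=(np.hypot(*r.T)<.032)&(abs(X[:,2]-.086)<.007)
        a=np.linalg.lstsq(np.c_[r[m],np.ones(m.sum())],X[m,2],rcond=None)[0]; print(n,i+1,m.sum(),a.round(4))
E
```

```text
time: 8.18
ee_pos: [0.4818, 0.1514, 0.107]
tcp_rot: [[-0.96, 0.281, 0.001], [0.281, 0.96, 0.004], [0.0, 0.004, -1.0]]
contact_force: [0.4, 0.9, 0.5]
opening: 0.0001
8.1833 [0.48175841 0.15140612 0.10701569]
scene 1 322 [ 0.1067 -0.0105  0.0871]
scene 2 437 [-0.0012 -0.0019  0.0857]
scene 3 491 [0.0013 0.0012 0.0843]
scene 4 535 [ 0.0136 -0.0108  0.0844]
side 1 586 [0.0998 0.0154 0.0886]
side 2 731 [-0.002   0.0116  0.087 ]
side 3 971 [-0.0037  0.0049  0.0855]
side 4 1288 [-0.0041  0.0013  0.0842]
```

L1 is tipped about 0.10 rad and the others are level. Moving over its centre.

```bash
python3 -m inch '[[[-1.04,-0.09,0,0,0],[-1.04,-0.09,0,0,0],[-1.04,-0.09,0.2,0,0],[-1.04,-0.09,0.4,0,0],[-1.04,-0.09,0.4,0,0],[-1.04,-0.09,0.4,0,0]]]'
```

```text
time: 8.78
ee_pos: [0.5102, 0.1336, 0.0941]
tcp_rot: [[-0.958, 0.285, -0.002], [0.285, 0.958, -0.001], [0.002, -0.001, -1.0]]
contact_force: [-0.5, 0.4, 0.9]
opening: 0.0004
```

```bash
python3 -m inch '[[[0,0.14,0,0,0],[0,0.14,0.06,0,0],[0,0.14,0.1,0,0],[0,0.14,0.14,0,0],[0,0.14,0.18,0,0],[0,0.14,0.2,0,0],[0,0.14,0.2,0,0]]]'; for i in 1; do python3 -m inch '[[[0,0,0.03,0,0],[0,0,0.03,0,0]]]'; python3 -m inch '[[[0,0,0.03,0,0],[0,0,0.03,0,0]]]';  python3 -m inch '[[[0,0,0.03,0,0],[0,0,0.03,0,0]]]'; done
```

```text
time: 9.37
ee_pos: [0.5127, 0.1381, 0.0891]
tcp_rot: [[-0.958, 0.286, 0.0], [0.286, 0.958, 0.0], [-0.0, 0.0, -1.0]]
contact_force: [-0.6, 0.4, 2.7]
opening: 0.0002
time: 9.53
ee_pos: [0.5127, 0.1381, 0.0884]
tcp_rot: [[-0.958, 0.286, 0.001], [0.286, 0.958, 0.0], [-0.0, 0.0, -1.0]]
contact_force: [-1.1, 0.3, 6.0]
opening: -0.0004
time: 9.7
ee_pos: [0.5127, 0.1381, 0.0876]
tcp_rot: [[-0.958, 0.286, 0.001], [0.286, 0.958, 0.0], [-0.0, 0.0, -1.0]]
contact_force: [-1.2, 0.1, 7.7]
opening: -0.0001
time: 9.87
ee_pos: [0.5127, 0.1381, 0.0868]
tcp_rot: [[-0.958, 0.286, 0.001], [0.286, 0.958, 0.0], [-0.001, 0.0, -1.0]]
contact_force: [-1.4, -0.8, 8.3]
opening: -0.0001
```

```bash
for i in 1; do python3 -m inch '[[[0,0,0.03,0,0],[0,0,0.06,0,0],[0,0,0.06,0,0]]]'; python3 -m inch '[[[0,0,0.03,0,0],[0,0,0.03,0,0]]]';  python3 -m inch '[[[0,0,0.03,0,0],[0,0,0.03,0,0]]]'; done
```

```text
time: 10.12
ee_pos: [0.5127, 0.1381, 0.0857]
tcp_rot: [[-0.958, 0.286, 0.001], [0.286, 0.958, 0.0], [-0.001, 0.0, -1.0]]
contact_force: [-2.5, -0.1, 16.2]
opening: -0.0
time: 10.28
ee_pos: [0.5128, 0.1381, 0.0856]
tcp_rot: [[-0.958, 0.286, 0.002], [0.286, 0.958, 0.0], [-0.001, 0.0, -1.0]]
contact_force: [-4.8, -1.1, 22.4]
opening: 0.0004
time: 10.45
ee_pos: [0.5128, 0.1381, 0.0855]
tcp_rot: [[-0.958, 0.286, 0.002], [0.286, 0.958, -0.0], [-0.002, 0.001, -1.0]]
contact_force: [-6.2, -0.1, 30.7]
opening: -0.0001
```

It's firm at z = 0.0856, about 3 mm below where it started. I'll retreat and check.

```bash
python3 -m inch '[[[0,0,-0.2,0,0],[0,0,-1.2,0,0],[0,0,-2.4,0,0],[0,0,-3.6,0,0],[0,0,-4.5,0,0],[2,0,-4.5,0,0],[3,0,-4.5,0,0],[3,0,-4.5,0,0]]]'; python3 -m inch '[[[0,0,0,0,0],[0,0,0,0,0],[0,0,0,0,0]]]'
python3 - <<'E'
from rig import ctrl
import numpy as np,cv2
s=ctrl.sense();print(s['time'],s['ee_pos'])
C=np.array([[.511,.138],[.517,.0465],[.524,-.045],[.5295,-.137]])
for n in('scene','side'):
    p,d=ctrl.grab_frame(n);f=ctrl.camera_params(n);cv2.imwrite(f'pics/{n}3.png',p);v,u=np.mgrid[:400,:640]
    q=cv2.undistortPoints(np.stack([u,v],-1).reshape(-1,1,2).astype(float),np.array(f['mtx']),np.array(f['dist']))[:,0]
    X=(np.c_[q,np.ones(len(q))]*d.reshape(-1,1)-np.ravel(f['t']))@np.array(f['R'])
    for i,c in enumerate(C):
        r=X[:,:2]-c; m=(np.hypot(*r.T)<.032)&(abs(X[:,2]-.086)<.007)
        a=np.linalg.lstsq(np.c_[r[m],np.ones(m.sum())],X[m,2],rcond=None)[0]; print(n,i+1,m.sum(),a.round(4))
E
```

```text
time: 11.12
ee_pos: [0.4191, 0.1644, 0.2176]
tcp_rot: [[-0.96, 0.28, -0.006], [0.28, 0.96, -0.001], [0.006, -0.003, -1.0]]
contact_force: [-1.3, -0.8, 0.9]
opening: 0.0001
time: 11.37
ee_pos: [0.4278, 0.1634, 0.2174]
tcp_rot: [[-0.958, 0.287, 0.001], [0.287, 0.958, 0.0], [-0.001, 0.001, -1.0]]
contact_force: [-0.3, -0.2, -0.4]
opening: -0.0001
11.3667 [0.42779842 0.16340466 0.21743777]
scene 1 379 [-0.0045 -0.0001  0.0838]
scene 2 437 [-0.0056  0.0012  0.0858]
scene 3 489 [ 0.0012 -0.0041  0.0843]
scene 4 542 [ 0.0151 -0.0176  0.0844]
side 1 577 [-0.0018  0.0176  0.0851]
side 2 730 [-0.0028  0.0092  0.087 ]
side 3 972 [-0.0006  0.0075  0.0855]
side 4 1296 [-0.0024  0.0051  0.0841]
```

View pics/side3.png

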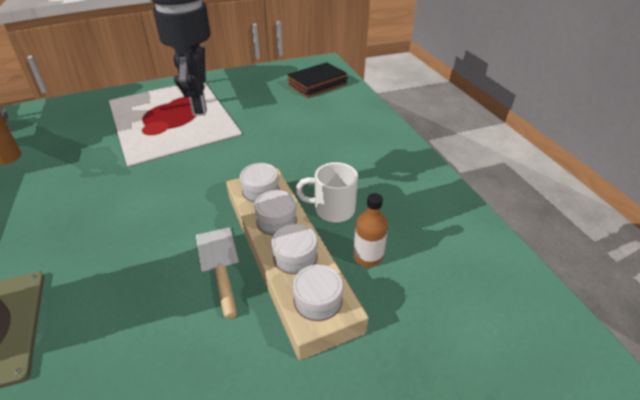

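In the side view the four lids look level at (260,181), (276,212), (295,247) and (318,291). The mug, bottle and spatula are where they were, and the hand is clear.

```bash
python3 -c "
from rig import ctrl
print(ctrl.job_done())"
```

```text
the job is handed in; nothing more can be done
None
```

The loose lid was the one at the +y end of the block, at about (0.511, 0.138). It is now pressed home, and the job was handed in at about 11.5 s of the 45 s allowed. The hand-in gives no verdict, so what follows rests on my own checks.

- **Finding it:** I pressed all four lids near the edge. At first I took this lid for tight, because 12 N moved it only slightly. The other three proved stiffer, so I measured the tilts by depth camera. This lid had tipped about 0.10 rad, against 0.02 rad or less for the other three.
- **Closing it:** I pressed it in the middle. It slid down at about 8 N and stopped firmly at z = 0.0856. The highest force I read was about 31 N, well under the 60 N limit.
- **Last checks:** Two cameras put the lid 3.2 to 3.5 mm lower than when tipped, within 0.02 rad of level. The other three stayed at their heights and are level within about 0.023 rad by measurement. The mug, bottle and spatula look unmoved in the side view. The shut hand is clear, about 0.22 m above the bench.
- **Disagreement:** The two cameras differ by about 1.3 mm in absolute height, so I relied on the change in height rather than the values themselves.

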